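# Load a logger probe into the dry-well checker to its depth ring and switch the checker on

## Task

Take the cordless temperature-logger probe from its saddle rest and slide its steel end into the well of the dry-well checker until the orange depth ring is level with the mouth of the well, no deeper. Leave it there and then push the orange slide switch on top of the checker fully across to on, away from the well's mouth. Do not knock the saline bottle or the tape roll about.

Things in the scene. Friction and masses are not known exactly. Their poses are not given: they have to be found in the camera images.
- probe: Loose logger probe, a straight stick, 125 mm, 90 g: steel sheath 16 mm thick, blue black-banded handle 24 mm thick and 40 mm long, and an orange depth ring 4 mm wide round the sheath. Origin: on its axis, mid ring; x axis runs toward the steel tip, 60 mm ahead; the handle lies 25 to 65 mm behind. It starts level in the rest, axis 40 mm above the worktop. Roll does not matter.
- probe_tip (a point): Centre of the probe's steel tip.
- probe_handle (a point): Point on the probe's axis in the middle of the handle, a good place to grip (24 mm thick, 40 mm long).
- rest: Fixed grey saddle rest, base 80 x 50 x 8 mm, with two open V saddles 60 mm apart, about 42 mm high. Origin: centre of its underside; x runs along the probe lying in it, toward the tip. The probe's ring starts 20 mm behind the origin, its handle clear of the rest. Lift the probe straight up out of it.
- dry_well: Fixed white and grey dry-well checker, 110 mm long (x), 100 mm wide (y), top face flat at 80 mm height. Origin: centre of its underside. Its x axis points from the well's mouth into the machine, level: the direction of insertion.
- well_mouth (a point): Centre of the horizontal well's mouth, in the plane of the dark steel front face, 55 mm before the checker's origin, 50 mm above the worktop. Axes as the checker's: x points into the well. Bore 19 mm in diameter, 2 mm chamfer, 100 mm deep: nothing stops the probe at the ring (its handle would meet the mouth 25 mm too deep). Released, the probe stays in the bore with a slight droop.
- switch (a joint): Slide switch in the middle of the checker's top. 0 = off (toward the well's mouth), 0.010 m = on; grows along the checker's x axis. It snaps over half way: it resists with about 2 N at first and stays at either end.
- switch_ridge (a point): Top centre of the switch's orange ridge: 5 mm thick along the sliding direction, 18 mm wide, standing 7 mm above the checker's flat top. It moves with the switch. Push it from its mouth side with closed fingertips.
- saline_bottle: Loose plastic bottle with a blue cap, 64 mm in diameter, 165 mm high, a bystander at the left. Origin: centre of its underside.
- tape_roll: Loose roll of tan tape, 94 mm in diameter, 48 mm high, a bystander at the right. Origin: centre of its underside.

How it is judged (in metres and radians):
On the way, in this order (a step that is already met when the one before it is completed fails the run):
1. the probe's sheath is in the well with its ring at the mouth (x of probe in the frame of well_mouth between -0.005 and 0.005 m and distance between probe and well_mouth below 0.007 m and x of probe_tip in the frame of well_mouth above 0.05 m and angle between the x axis of probe and the x axis of dry_well, either way round below 0.12 rad), for 0.3 s.
2. the switch is fully across at on, the probe still at its ring (all of step 1 and value of joint switch above 0.008 m), for 0.2 s.
At the end, for the whole second after the job is handed in: The probe rests in the well of the checker, steel tip first, the middle of its ring within 5 mm of the mouth's plane (either way) and within 7 mm of the mouth's centre, its axis within 0.12 rad of the bore's, at rest; the switch stands at on (beyond 8 of its 10 mm) (all of step 2 and linear speed of probe below 0.02 m/s); the robot touches nothing.
It fails at once if the saline bottle is moved more than 30 mm or tipped (distance of saline_bottle from where it was at the start of the episode above 0.03 m or angle between saline_bottle's own z axis and vertical above 0.5 rad).
It fails at once if the tape roll is moved more than 30 mm (distance of tape_roll from where it was at the start of the episode above 0.03 m).
It also fails if it takes over 48 s, if anything falls off the work surface, if the arm or the gripper's body presses on something with over 40 N, if the wrist force passes 120 N, or if a joint passes its speed limit or range.

## Robot

A 6-joint arm with a two-finger parallel gripper is mounted at the origin on a cart in front of the work surface, level with it; the furniture and walls round the work are solid. World frame = base frame: x ahead of the robot, y to its left, z up, the work surface at z = 0. Lengths are in mm, angles in rad, forces in N, time in s.
With the tool pointing down it reaches from about 325 to 850 mm from the base axis. Payload 15.5 kg.
Tool frame: the origin (TCP) lies midway between the tips of the shut fingers; the grasp point (between the pads) lies 19 mm behind it; z points along the fingers, y is the direction in which the jaws open and shut (so a half turn about z gives the same grasp; the last joint's range is limited). The gripper opens to 91 mm and grips with 3 to 60 N. Pads are 32 mm wide; open, the fingers measure 118 mm over their backs; the gripper's body (76 mm by 178 mm) begins 60 mm behind the grasp point.
Start: joints at [-1.228, 0.494, 1.345, -0, 1.302, -0.096], TCP at [265.535, -565.789, 213.915] pointing down, gripper open.
Joint ranges: [-2.91, 2.91], [-0.82, 2.16], [0.22, 2.67], [-1.22, 4.37], [0.12, 2.79], [-3.08, 3.08]. Speed limits (rad/s): [1.89, 1.89, 2.57, 3.01, 3.01, 3.01].

## Interface

Orientations are given as a unit quaternion [x, y, z, w].
In Python, from workcell import env, capture, camera_info gives the robot as it stands.
- The arm moves only by the tool send_rows, never from a script. Its argument "rows" is a list of rows, each a list of 3 entries, a list of its own where there are three numbers: the turn, a rotation vector about the tool's x, y, z in degrees, then the shift along the tool's x, y, z in m, then the opening, from 0 (shut) to 1 (fully open). In form: [[[rx, ry, rz], [x, y, z], jaw], ...]. A call has 1 to 12 rows; each row is the pose to reach, as a shift and turn from the pose commanded when the call began, along the tool's axes at that moment; what a row does not reach only later rows make up. A row lasts 1/12 s, in which the tool goes at most 41.7 mm and 7.16 degrees, less where a joint would pass 70% of its speed; a pose out of reach is approached as far as the arm can. A call with a gripper value outside its range is refused whole. The fingers move at their own pace and stop on an object; the grip force is fixed at half the most. Time passes only in rows, so rows that repeat a pose let the fingers close. It gives the time, the measured TCP pose, the force and the opening at its end, in the units of the state.
- env.observe(): the state, without advancing time (a new reading comes with each control period).
- capture(name): name is "scene" or "top"; returns the picture (420x560x3 uint8, blue, green, red); there is no depth.
- camera_info(name): a dict with "fx", "fy", "cx", "cy" (pixels), "rvec" (rotation vector, rad) and "tvec" (3), from world to camera coordinates, as OpenCV has them. Camera axes: x right, y down, z forward; pixel columns grow to the right and rows downward; lengths in mm; the calibration is good to about 2 mm. A picture is of the moment at which its call begins. camera_info takes no time and is no camera call.
- env.finish_job(): hands the job in, once; it reports no verdict.
The state is a dict: "time": time; "qpos": joint angles; "joint_vel": joint speeds; "tau": joint torques, N m; "tool_pos": TCP position; "eef_rot": TCP orientation; "ft_force": force on the tool from outside, world axes, zero at the start; "wrist_torque": the same for the moment, N m; "width": finger opening in mm.
Only numpy, scipy, OpenCV 4.12 (cv2) and the standard library are available. Lean on these libraries where they do the work, as an engineer would, in place of code of your own. Each camera call takes 0.05 s, during which the arm holds its last target. There are 200 camera calls.

## Working session

There is one attempt and no reset: what is moved stays moved. The work goes in short steps, Python scripts to look and compute and a tool call to move; the robot and the scene stay as the last step left them, time stands still between calls to the robot, and variables do not carry over. Pictures are saved under pics/ and viewed, about 8 in all and at most 12, crops included, and the job is handed in when it is done.

Besides the shell and the picture viewer there is one more tool, called after "Emit:" by a JSON object that holds its "api" and its "payload". send_rows: Moves the arm, as the interface text tells. Its arguments: {"type":"object","properties":{"rows":{"type":"array","items":{"type":"array"}}},"required":["rows"]}

```bash
mkdir -p pics; ls; python3 - <<'E'
from workcell import env,capture,camera_info
import cv2
print(env.observe())
for n in("scene","top"):
    print(n,camera_info(n)); cv2.imwrite(f"pics/{n}0.png",capture(n))
E
```

```text
pics
{'time': 0.0, 'qpos': array([-1.22749268e+00,  4.94211697e-01,  1.34612087e+00, -1.62843890e-05,
        1.30251427e+00, -9.55044912e-02]), 'joint_vel': array([ 0.00099748, -0.00010117,  0.00172964, -0.00068858, -0.00015883,
        0.00151935]), 'tau': array([-2.91767457e-03, -8.78821063e+01, -3.81857514e+01,  7.04070507e-02,
        5.31569507e-02, -1.47064734e-04]), 'tool_pos': array([ 265.40418002, -565.42756426,  213.32401823]), 'eef_rot': array([ 9.76026664e-01,  2.17650083e-01, -8.52872603e-05, -6.21315295e-04]), 'ft_force': array([-0.76615534,  0.26419537, -0.08462568]), 'wrist_torque': array([-0.0550238 , -0.05127941, -0.00711986]), 'width': 91.13880131800522}
scene {'fx': 459.0342871089178, 'fy': 459.0342871089178, 'cx': 278.087439240117, 'cy': 221.35193976178593, 'rvec': array([ 1.35618951, -2.25082997,  0.89443162]), 'tvec': array([ 164.69450712,  374.67698025, 1125.15842176])}
top {'fx': 508.22293488784686, 'fy': 508.22293488784686, 'cx': 282.0477051906484, 'cy': 214.3295863925435, 'rvec': array([ 2.17446905, -2.17960201,  0.06782418]), 'tvec': array([ -46.94091636,  496.52107816, 1376.24646251])}
```

View pics/scene0.png

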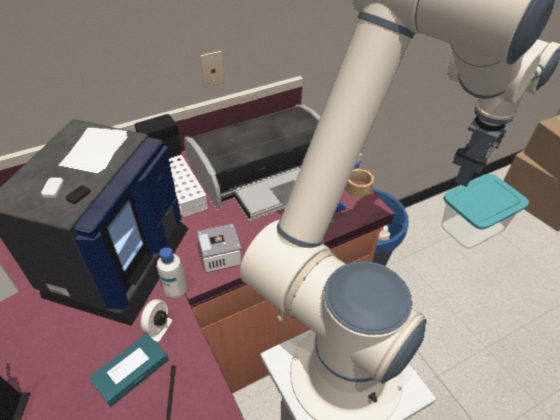

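View pics/top0.png

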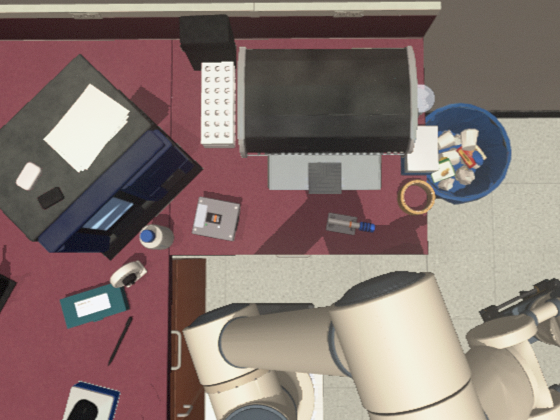

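The top view shows the checker at about (216,217), the rest and probe at about (350,224) with the blue handle on the right, the bottle at (153,237) and the tape at (418,197). In the scene view the arm hides most of the probe. I'll zoom in next.

```bash
python3 - <<'E'
import cv2,numpy as np
t=cv2.imread("pics/top0.png");s=cv2.imread("pics/scene0.png")
def c(i,x,y,w,h,k):return cv2.resize(i[y:y+h,x:x+w],None,fx=k,fy=k,interpolation=cv2.INTER_CUBIC)
a=np.hstack([c(t,185,190,65,50,6),c(t,320,203,65,50,6)])
b=np.hstack([c(s,190,218,65,50,6),c(s,320,180,65,50,6)])
cv2.imwrite("pics/z0.png",np.vstack([a,b]))
E
```

```text
(no output)
```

View pics/z0.png

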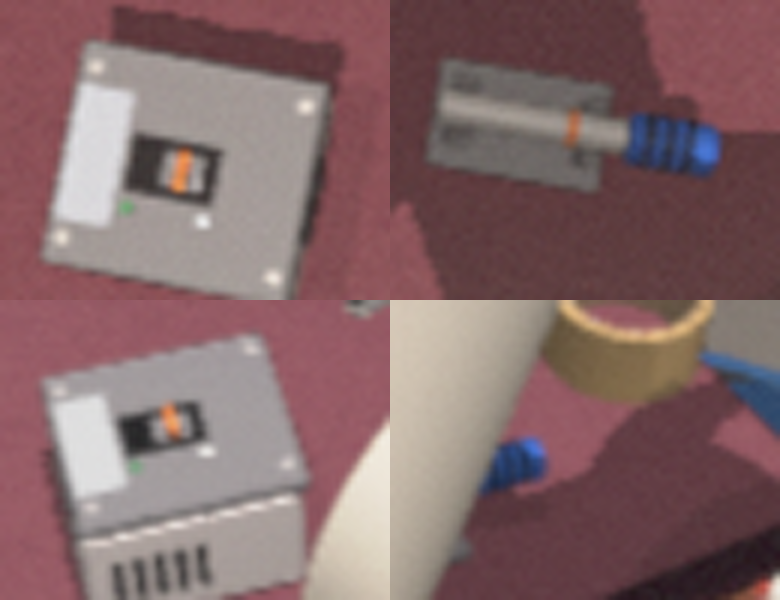

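The mouth faces right (−y), so insertion is to the left (+y), with the ridge at top crop (181,172). The probe tip is at crop (50,105), the ring at (183,127) and the handle end at (328,148).

```bash
cat > h.py <<'E'
import cv2,numpy as np
from workcell import env,capture,camera_info
def proj(n,P):
    c=camera_info(n);K=np.array([[c['fx'],0,c['cx']],[0,c['fy'],c['cy']],[0,0,1]])
    return cv2.projectPoints(np.atleast_2d(np.float64(P)),c['rvec'],c['tvec'],K,None)[0][:,0]
def ray(n,uv,z):
    c=camera_info(n);R=cv2.Rodrigues(c['rvec'])[0];o=-R.T@c['tvec']
    d=R.T@np.array([(uv[0]-c['cx'])/c['fx'],(uv[1]-c['cy'])/c['fy'],1])
    return o+d*(z-o[2])/d[2]
def tri(u,v):
    A=[];b=[]
    for n,p in(("top",u),("scene",v)):
        o=ray(n,p,0);d=ray(n,p,100)-o;d/=np.linalg.norm(d);M=np.eye(3)-np.outer(d,d);A.append(M);b.append(M@o)
    return np.linalg.lstsq(np.vstack(A),np.hstack(b),rcond=None)[0]
E
cat > m.py <<'E'
from h import *
from scipy.optimize import least_squares
np.set_printoptions(precision=1,suppress=True)
C=lambda ox,oy,L:np.array([[ox+(u+.5)/6-.5,oy+(v+.5)/6-.5] for u,v in L])
tp=C(185,190,[(88,41),(42,262),(328,84),(181,172)])
sp=C(190,218,[(43,80),(80,237),(262,35),(171,122),(310,187)])
loc=np.array([[55,-50],[55,50],[-55,-50],[-5,0],[-55,50]])
for a,b in zip(tp,sp): print("tri",tri(a,b))
def pts(q,idx):
    c,s=np.cos(q[2]),np.sin(q[2]);P=loc[idx]@np.array([[c,s],[-s,c]])+q[:2]
    return np.c_[P,np.full(len(P),q[3])]
def f(q): return np.r_[(proj("top",pts(q,[0,1,2]))-tp[:3]).ravel(),(proj("scene",pts(q,[0,1,2,4]))-sp[[0,1,2,4]]).ravel()]
r=least_squares(f,[500,100,1.5,80]);print("dw",r.x[:2],r.x[2:3]*57.3,r.x[3],r.fun)
q=r.x;d=np.array([np.cos(q[2]),np.sin(q[2])]);print("mouth",q[:2]-55*d, "dir",d)
pt=C(320,203,[(50,105),(183,127),(328,148)])
P=[ray("top",p,40) for p in pt];print("tip,ring,end",*P)
print(np.linalg.norm(P[0]-P[1]),np.linalg.norm(P[0]-P[2]),np.degrees(np.arctan2(*(P[0]-P[2])[[1,0]])))
print("handle end",tri(pt[2],C(320,180,[(150,157)])[0]))
print("tape,bottle",ray("top",(418,197),48),ray("top",(148,236),165))
E
python3 m.py
```

```text
tri [539.4 168.5  77.7]
tri [442.4 188.2  75.7]
tri [519.9  62.3  75.6]
tri [481. 126.  84.]
dw [480.9 125. ] [79.1] 75.69454116691263 [ 0.2 -0.1  0.3  0.3  1.   0.5 -0.8  0.3 -0.4  0.  -0.4 -0.1 -0.1 -0.4]
mouth [470.4  71. ] dir [0.2 1. ]
tip,ring,end [ 478.9 -172.    40. ] [ 468.8 -231.6   40. ] [ 459.2 -296.4   40. ]
60.38498305220908 125.87151341123342 81.01865126068138
handle end [ 458.5 -298.    37.6]
tape,bottle [ 539.8 -413.4   48. ] [433.  279.2 165. ]
```

Measurements are consistent: probe length 125.9 mm (125 given), ring to tip 60.4 mm (60 given), handle height 37.6 mm, and checker top 76–84 mm (80 given). Next I compute the approach.

```bash
cat > go.py <<'E'
import sys
from h import *
from scipy.spatial.transform import Rotation as Ro
# usage: go.py x y z yaw(deg) : tool x axis heading, tool down -> turn and shift in tool frame
def go(x,y,z,yaw):
    s=env.observe();R=Ro.from_quat(s['eef_rot'])
    T=Ro.from_euler('z',yaw,degrees=True)*Ro.from_euler('x',180,degrees=True)
    print("turn",(R.inv()*T).as_rotvec(degrees=True).round(2),"shift m",(R.inv().apply(np.array([x,y,z])-s['tool_pos'])/1000).round(4))
    print("t",s['time'],"pos",s['tool_pos'].round(1),"w",round(s['width'],1),"F",s['ft_force'].round(1))
if len(sys.argv)>1: go(*map(float,sys.argv[1:5]))
E
python3 go.py 462 -276 130 81
```

```text
turn [-6.000e-02 -4.000e-02 -5.586e+01] shift m [ 0.3009 -0.1784  0.0836]
t 0.1 pos [ 265.4 -565.4  213.4] w 91.3 F [-0.1 -1.6  0.1]
```

Emit:
{"api": "send_rows", "payload": {"rows": [[[0, 0, -7], [0.03, -0.018, 0], 1], [[0, 0, -14], [0.06, -0.036, 0.01], 1], [[0, 0, -21], [0.09, -0.054, 0.02], 1], [[0, 0, -28], [0.12, -0.072, 0.03], 1], [[0, 0, -35], [0.15, -0.09, 0.04], 1], [[0, 0, -42], [0.18, -0.108, 0.05], 1], [[0, 0, -49], [0.21, -0.126, 0.06], 1], [[0, 0, -55.9], [0.24, -0.143, 0.07], 1], [[0, 0, -55.9], [0.27, -0.16, 0.08], 1], [[0, 0, -55.9], [0.301, -0.1785, 0.0836], 1], [[0, 0, -55.9], [0.301, -0.1785, 0.0836], 1], [[0, 0, -55.9], [0.301, -0.1785, 0.0836], 1]]}}

```text
time: 1.1
tool_pos: [462.8, -274.6, 129.8]
eef_rot: [0.759, 0.651, -0.0, -0.001]
ft_force: [0.4, -0.6, 0.3]
width: 91.2
```

```bash
python3 go.py 462 -276 21 81; python3 - <<'E'
from h import *
t=capture("top");s=capture("scene")
def c(i,x,y,w,h,k):return cv2.resize(i[y:y+h,x:x+w],None,fx=k,fy=k,interpolation=cv2.INTER_CUBIC)
cv2.imwrite("pics/t1.png",np.hstack([c(t,310,180,100,100,4),c(s,260,130,100,100,4)]))
E
```

```text
turn [-0.06 -0.03  0.22] shift m [-0.0016 -0.0004  0.1088]
t 1.1 pos [ 462.8 -274.6  129.8] w 91.2 F [ 0.4 -0.6  0.3]
```

View pics/t1.png

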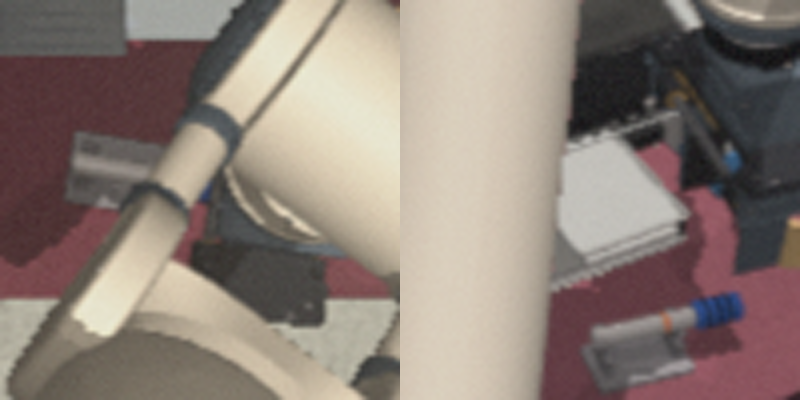

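In the scene crop the whole probe is now visible: tip (193,333), ring (267,322), handle end (340,307), with the gripper clear above it. I'll triangulate against the top view.

```bash
python3 - <<'E'
from h import *
np.set_printoptions(precision=1,suppress=True)
T=[(50,105),(183,127),(328,148)];S=[(193,333),(267,322),(340,307)]
for a,b in zip(T,S):
    a=(320+(a[0]+.5)/6-.5,203+(a[1]+.5)/6-.5);b=(260+(b[0]+.5)/4-.5,130+(b[1]+.5)/4-.5)
    print(tri(a,b),ray("scene",b,40))
E
```

```text
[ 477.8 -172.5   47. ] [ 482.8 -177.3   40. ]
[ 467.6 -233.6   39.8] [ 466.2 -235.5   40. ]
[ 458.7 -298.6   34.4] [ 453.6 -296.2   40. ]
```

Emit:
{"api": "send_rows", "payload": {"rows": [[[0, 0, 0.2], [-0.0025, 0, 0.03], 1], [[0, 0, 0.2], [-0.0025, 0, 0.06], 1], [[0, 0, 0.2], [-0.0025, 0, 0.085], 1], [[0, 0, 0.2], [-0.0025, 0, 0.1], 1], [[0, 0, 0.2], [-0.0025, 0, 0.1088], 1], [[0, 0, 0.2], [-0.0025, 0, 0.1088], 0.5], [[0, 0, 0.2], [-0.0025, 0, 0.1088], 0.35], [[0, 0, 0.2], [-0.0025, 0, 0.1088], 0.3], [[0, 0, 0.2], [-0.0025, 0, 0.1088], 0.3], [[0, 0, 0.2], [-0.0025, 0, 0.1088], 0.3]]}}

```text
time: 2.03
tool_pos: [462.2, -279.2, 22.4]
eef_rot: [0.761, 0.648, 0.0, 0.001]
ft_force: [-0.1, 0.6, -0.4]
width: 60.5
```

Emit:
{"api": "send_rows", "payload": {"rows": [[[0, 0, 0], [0, 0, 0], 0.24], [[0, 0, 0], [0, 0, 0], 0.2], [[0, 0, 0], [0, 0, 0], 0.1], [[0, 0, 0], [0, 0, 0], 0.1], [[0, 0, 0], [0, 0, 0], 0], [[0, 0, 0], [0, 0, 0], 0]]}}

```text
time: 2.53
tool_pos: [461.5, -278.7, 21.5]
eef_rot: [0.761, 0.648, -0.0, -0.0]
ft_force: [-3.1, -0.1, 4.8]
width: 23.5
```

Emit:
{"api": "send_rows", "payload": {"rows": [[[0, 0, 0], [0, 0, -0.01], 0], [[0, 0, 0], [0, 0, -0.03], 0], [[0, 0, 0], [0, 0, -0.05], 0], [[0, 0, 0], [0, 0, -0.06], 0], [[0, 0, 0], [0, 0, -0.06], 0]]}}

```text
time: 2.95
tool_pos: [462.9, -279.6, 83.8]
eef_rot: [0.761, 0.648, 0.0, 0.002]
ft_force: [1.2, -0.1, -0.2]
width: 23.1
```

```bash
python3 go.py 445.6 -57.7 31.5 79.1
```

```text
turn [0.2  0.1  1.74] shift m [ 0.2164 -0.0526  0.0518]
t 2.95 pos [ 462.9 -279.6   83.8] w 23.1 F [ 1.2 -0.1 -0.2]
```

Emit:
{"api": "send_rows", "payload": {"rows": [[[0, 0, 1.7], [0.02, -0.005, 0], 0], [[0, 0, 1.7], [0.05, -0.013, 0], 0], [[0, 0, 1.7], [0.085, -0.021, 0], 0], [[0, 0, 1.7], [0.12, -0.029, 0], 0], [[0, 0, 1.7], [0.155, -0.037, 0.015], 0], [[0, 0, 1.7], [0.185, -0.045, 0.03], 0], [[0, 0, 1.7], [0.205, -0.05, 0.042], 0], [[0, 0, 1.7], [0.216, -0.0526, 0.05], 0], [[0, 0, 1.7], [0.216, -0.0526, 0.05], 0], [[0, 0, 1.7], [0.216, -0.0526, 0.05], 0], [[0, 0, 1.7], [0.216, -0.0526, 0.05], 0]]}}

```text
time: 3.87
tool_pos: [444.6, -57.7, 31.6]
eef_rot: [0.771, 0.637, 0.0, 0.0]
ft_force: [0.2, -0.4, -1.1]
width: 23.8
```

```bash
python3 go.py 445.6 -57.7 31.5 79.1; python3 - <<'E'
from h import *
t=capture("top");s=capture("scene")
cv2.imwrite("pics/t2raw.png",t);cv2.imwrite("pics/s2raw.png",s)
def c(i,x,y,w,h,k):return cv2.resize(i[y:y+h,x:x+w],None,fx=k,fy=k,interpolation=cv2.INTER_CUBIC)
cv2.imwrite("pics/t2.png",np.vstack([c(t,185,175,130,70,6)[:300] if 0 else c(t,190,190,130,50,6),c(s,190,215,130,50,6)]))
E
```

```text
turn [0.02 0.   0.04] shift m [0.0002 0.001  0.0001]
t 3.8667 pos [444.6 -57.7  31.6] w 23.8 F [ 0.2 -0.4 -1.1]
```

View pics/t2.png

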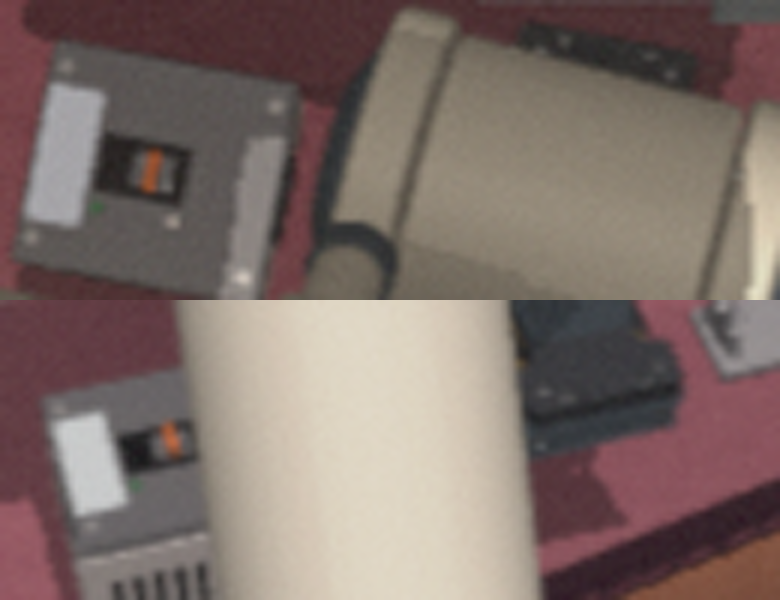

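Both views are blocked by the arm at the mouth, so insertion will go by geometry and force. First I'll refine the checker pose from the clear initial top view.

```bash
python3 - <<'E'
from h import *
np.set_printoptions(precision=2,suppress=True)
t=cv2.imread("pics/top0.png")
big=cv2.resize(t[180:250,180:250],None,fx=8,fy=8,interpolation=cv2.INTER_CUBIC)
hsv=cv2.cvtColor(big,cv2.COLOR_BGR2HSV)
m=((hsv[...,1]<70)&(hsv[...,2]>110)).astype(np.uint8)
cs,_=cv2.findContours(m,cv2.RETR_EXTERNAL,cv2.CHAIN_APPROX_NONE);k=max(cs,key=cv2.contourArea)
P=k[:,0].astype(float);P=180+(P+.5)/8-.5
W=np.array([ray("top",p,80)[:2] for p in P],np.float32)
r=cv2.minAreaRect(W);print("rect",r,cv2.contourArea(k)/64)
from scipy.optimize import least_squares
def f(q):
    c,s=np.cos(q[2]),np.sin(q[2]);D=W-q[:2];u=np.abs(D@[c,s])-55;v=np.abs(D@[-s,c])-50
    return np.where((u>-10)|(v>-10),np.where(np.abs(u)<np.abs(v),u,v),0)
q=least_squares(f,[480.9,125,1.38],loss='soft_l1');e=q.x;d=np.array([np.cos(e[2]),np.sin(e[2])])
print("dw",e[:2],np.degrees(e[2]),"rms",np.sqrt(np.mean(q.fun**2)),"mouth",e[:2]-55*d)
# probe axis by mask
b=t[203:253,320:385];h=cv2.cvtColor(b,cv2.COLOR_BGR2HSV)
mb=(h[...,0]>100)&(h[...,0]<130)&(h[...,1]>120);y,x=np.nonzero(mb);print("blue n",mb.sum(),ray("top",(320+x.mean(),203+y.mean()),40))
E
```

```text
rect ((481.5509948730469, 124.89724731445312), (114.72148132324219, 101.5009536743164), 79.18473052978516) 1603.2421875
dw [481.62 126.61] 79.23679329317729 rms 0.9710576087991964 mouth [471.35  72.58]
blue n 74 [ 461.   -278.62   40.  ]
```

Emit:
{"api": "send_rows", "payload": {"rows": [[[0, 0, 0], [0, 0.0016, 0], 0], [[0, 0, 0], [0.006, 0.0016, 0], 0], [[0, 0, 0], [0.012, 0.0016, 0], 0], [[0, 0, 0], [0.018, 0.0016, 0], 0], [[0, 0, 0], [0.022, 0.0016, 0], 0], [[0, 0, 0], [0.025, 0.0016, 0], 0], [[0, 0, 0], [0.027, 0.0016, 0], 0], [[0, 0, 0], [0.029, 0.0016, 0], 0], [[0, 0, 0], [0.031, 0.0016, 0], 0], [[0, 0, 0], [0.032, 0.0016, 0], 0], [[0, 0, 0], [0.032, 0.0016, 0], 0]]}}

```text
time: 4.88
tool_pos: [451.9, -25.9, 31.5]
eef_rot: [0.771, 0.637, 0.0, -0.0]
ft_force: [0.2, 0.6, -1.0]
width: 23.4
```

Emit:
{"api": "send_rows", "payload": {"rows": [[[0, 0, 0], [0.002, 0, 0], 0], [[0, 0, 0], [0.004, 0, 0], 0], [[0, 0, 0], [0.004, 0, 0], 0], [[0, 0, 0], [0.004, 0, 0], 0]]}}

```text
time: 5.22
tool_pos: [452.6, -22.0, 31.5]
eef_rot: [0.771, 0.637, 0.0, -0.0]
ft_force: [0.0, 0.0, -0.9]
width: 23.5
```

Emit:
{"api": "send_rows", "payload": {"rows": [[[0, 0, 0], [0.003, 0, 0], 0], [[0, 0, 0], [0.006, 0, 0], 0], [[0, 0, 0], [0.009, 0, 0], 0], [[0, 0, 0], [0.012, 0, 0], 0], [[0, 0, 0], [0.015, 0, 0], 0], [[0, 0, 0], [0.015, 0, 0], 0], [[0, 0, 0], [0.015, 0, 0], 0]]}}

```text
time: 5.8
tool_pos: [455.5, -7.2, 31.5]
eef_rot: [0.771, 0.637, 0.0, 0.0]
ft_force: [1.2, -0.4, -1.4]
width: 23.2
```

```bash
python3 - <<'E'
from h import *
t=capture("top");s=capture("scene")
cv2.imwrite("pics/t3raw.png",t)
def c(i,x,y,w,h,k):return cv2.resize(i[y:y+h,x:x+w],None,fx=k,fy=k,interpolation=cv2.INTER_CUBIC)
cv2.imwrite("pics/t3.png",np.vstack([c(t,185,190,130,50,6),c(s,190,215,130,50,6)]))
E
```

```text
(no output)
```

View pics/t3.png

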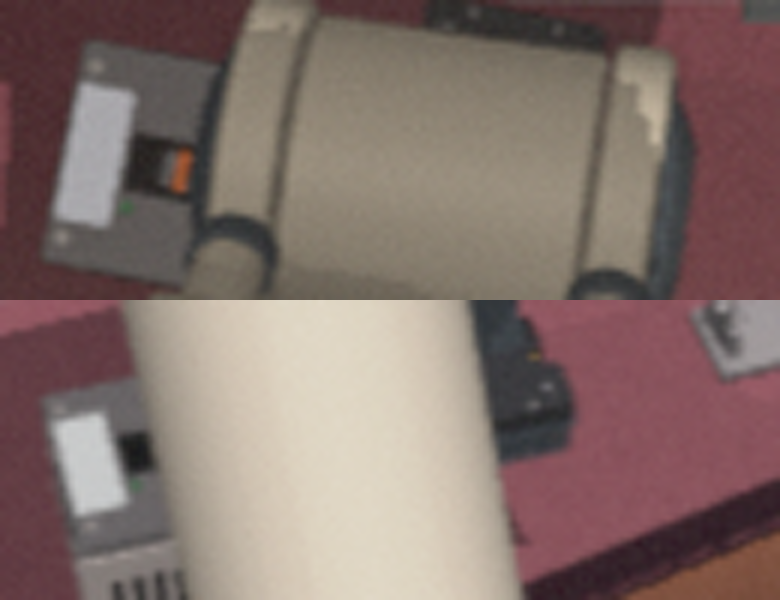

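The checker has not moved and the force is about 1 N, so the sheath is in the bore. I'll go on to the ring in two parts.

Emit:
{"api": "send_rows", "payload": {"rows": [[[0, 0, 0], [0.003, 0, 0], 0], [[0, 0, 0], [0.006, 0, 0], 0], [[0, 0, 0], [0.009, 0, 0], 0], [[0, 0, 0], [0.012, 0, 0], 0], [[0, 0, 0], [0.015, 0, 0], 0], [[0, 0, 0], [0.018, 0, 0], 0], [[0, 0, 0], [0.02, 0, 0], 0], [[0, 0, 0], [0.02, 0, 0], 0]]}}

```text
time: 6.57
tool_pos: [459.3, 12.7, 31.5]
eef_rot: [0.771, 0.637, 0.0, -0.0]
ft_force: [0.1, -0.6, -1.4]
width: 23.6
```

Emit:
{"api": "send_rows", "payload": {"rows": [[[0, 0, 0], [0.003, 0, 0], 0], [[0, 0, 0], [0.006, 0, 0], 0], [[0, 0, 0], [0.009, 0, 0], 0], [[0, 0, 0], [0.012, 0, 0], 0], [[0, 0, 0], [0.013, 0, 0], 0], [[0, 0, 0], [0.013, 0, 0], 0], [[0, 0, 0], [0.013, 0, 0], 0]]}}

```text
time: 7.15
tool_pos: [461.7, 25.1, 31.5]
eef_rot: [0.771, 0.637, 0.0, -0.0]
ft_force: [-0.1, 0.1, -1.6]
width: 23.7
```

Emit:
{"api": "send_rows", "payload": {"rows": [[[0, 0, 0], [0, 0, 0], 0.3], [[0, 0, 0], [0, 0, 0], 0.4], [[0, 0, 0], [0, 0, 0], 0.5], [[0, 0, 0], [0, 0, 0], 0.5], [[0, 0, 0], [0, 0, -0.02], 0.5], [[0, 0, 0], [0, 0, -0.05], 0.5], [[0, 0, 0], [0, 0, -0.085], 0.5], [[0, 0, 0], [0, 0, -0.12], 0.5], [[0, 0, 0], [-0.04, 0, -0.15], 0.5], [[0, 0, 0], [-0.08, 0, -0.15], 0.5], [[0, 0, 0], [-0.12, 0, -0.15], 0.5], [[0, 0, 0], [-0.16, 0, -0.15], 0.5]]}}

```text
time: 8.15
tool_pos: [431.5, -131.8, 182.4]
eef_rot: [0.77, 0.637, 0.0, 0.001]
ft_force: [1.3, -1.0, -0.8]
width: 45.6
```

Emit:
{"api": "send_rows", "payload": {"rows": [[[0, 0, 0], [-0.04, 0, 0], 0.3], [[0, 0, 0], [-0.08, 0, 0], 0], [[0, 0, 0], [-0.12, 0, 0], 0], [[0, 0, 0], [-0.12, 0, 0], 0]]}}

```text
time: 8.48
tool_pos: [408.4, -254.3, 181.7]
eef_rot: [0.772, 0.635, -0.0, 0.001]
ft_force: [0.3, 0.8, 1.1]
width: 21.6
```

```bash
python3 - <<'E'
from h import *
t=capture("top");s=capture("scene")
cv2.imwrite("pics/t4raw.png",t);cv2.imwrite("pics/s4raw.png",s)
def c(i,x,y,w,h,k):return cv2.resize(i[y:y+h,x:x+w],None,fx=k,fy=k,interpolation=cv2.INTER_CUBIC)
cv2.imwrite("pics/t4.png",np.vstack([c(t,190,190,100,50,8)[:300] if 0 else c(t,190,188,100,38*2-26,6),c(s,190,215,100,50,6)]))
E
```

```text
(no output)
```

View pics/t4.png

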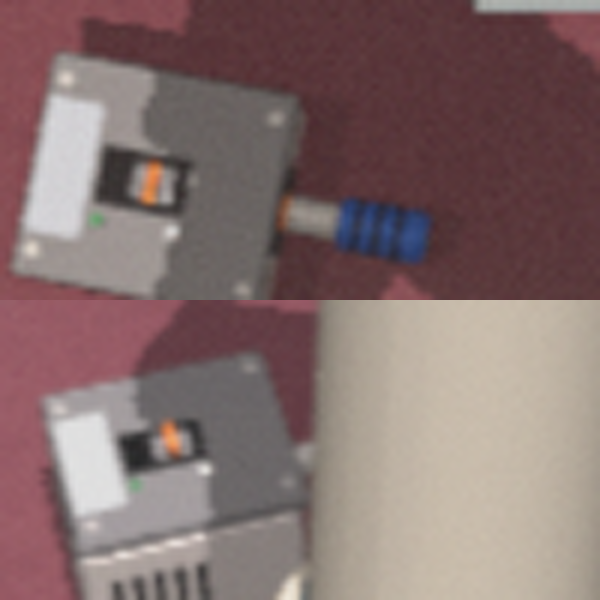

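The probe sits in the well. In the top crop the ring is at (287,212) next to the front face, and the handle runs from (338,222) to (430,236). I'll work out the ring depth from these.

```bash
python3 - <<'E'
from h import *
np.set_printoptions(precision=1,suppress=True)
d=np.array([np.cos(np.radians(79.2)),np.sin(np.radians(79.2))])
u=lambda p,z:ray("top",(190+(p[0]+.5)/6-.5,188+(p[1]+.5)/6-.5),z)[:2]
M=np.array([471.2,72.])
t=cv2.imread("pics/t4raw.png")
for n,p in(("ring",(287,212)),("hs",(338,222)),("he",(430,236))):
    print(n,u(p,50),"along from mouth",(u(p,50)-M)@d)
for z in(50,58,80):print(z,(proj("top",[[*M,z]])[0]-[190,188])*6+2.5)
# switch ridge and orange masses
h=cv2.cvtColor(t,cv2.COLOR_BGR2HSV);m=(h[...,0]<16)&(h[...,1]>130)&(h[...,2]>110)
n,l,s,c=cv2.connectedComponentsWithStats(m[195:235,200:250].astype(np.uint8))
for i in range(1,n):
    p=c[i]+[200,195];print(s[i][4],p,ray("top",p,87)[:2],ray("top",p,54)[:2],(ray("top",p,54)[:2]-M)@d)
b=cv2.cvtColor(t,cv2.COLOR_BGR2HSV);mb=(b[...,0]>100)&(b[...,0]<130)&(b[...,1]>110)
y,x=np.nonzero(mb[205:245,240:270]);p=ray("top",(240+x.mean(),205+y.mean()),50)[:2];print("blue",len(x),p,(p-M)@d)
# apparent front edge profile row-averaged along d : printed along axis beside the probe
for off in(-25,25):
    q=[];
    for a in range(-20,14,2):
        P=M+a*d+off*np.array([-d[1],d[0]])
        U=proj("top",[[*P,80]])[0];q.append((a,int(cv2.getRectSubPix(t,(1,1),tuple(map(float,U)))[0,0].mean())))
    print(off,q)
E
```

```text
ring [471.3  71.2] along from mouth -0.7688843032445161
hs [466.7  48.4] along from mouth -24.04180489595525
he [460.4   7.3] along from mouth -65.62987475921126
50 [285.2 212.2]
58 [283.4 211.1]
80 [278.3 208.2]
13 [214.8 218.1] [481.9 126.5] [484.2 131.3] 60.728304841243144
1 [237. 221.] [474.1  68.6] [476.2  71.9] 0.8733040286628212
blue 90 [463.1  28.2] -44.51221113845721
-25 [(-20, 60), (-18, 60), (-16, 58), (-14, 58), (-12, 58), (-10, 58), (-8, 60), (-6, 63), (-4, 74), (-2, 81), (0, 84), (2, 86), (4, 95), (6, 100), (8, 101), (10, 101), (12, 101)]
25 [(-20, 60), (-18, 59), (-16, 61), (-14, 62), (-12, 62), (-10, 60), (-8, 61), (-6, 66), (-4, 75), (-2, 85), (0, 87), (2, 92), (4, 98), (6, 104), (8, 104), (10, 101), (12, 101)]
```

```bash
python3 - <<'E'
from h import *
def c(i,x,y,w,h,k):
    j=cv2.resize(i[y:y+h,x:x+w],None,fx=k,fy=k,interpolation=cv2.INTER_CUBIC);return np.clip(j*1.6,0,255).astype(np.uint8)
acc=np.mean([capture("top").astype(float) for _ in range(6)],axis=0)
cv2.imwrite("pics/t5raw.png",acc.astype(np.uint8))
im=c(acc,220,195,50,48,12)
t0=cv2.imread("pics/top0.png");im=np.hstack([im,cv2.resize(t0[195:243,220:236],None,fx=12,fy=12,interpolation=cv2.INTER_CUBIC)])
cv2.imwrite("pics/t5.png",im)
E
```

```text
(no output)
```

View pics/t5.png

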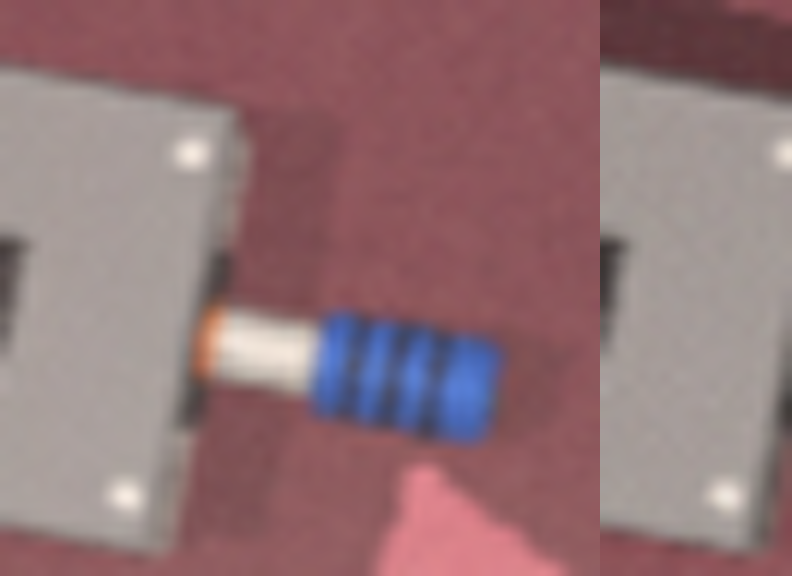

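The averaged close-up shows the ring's outer edge about 2.4 mm outside the mouth plane, so its centre is within about 1 mm of the mouth. The handle edges agree to between -0.5 and +2 mm. The ridge is at about (482,126.5) and still off, on the mouth side of its slot. Next is the switch.

```bash
python3 go.py 475.9 95 110 79.2
```

```text
turn [-0.   -0.01  0.04] shift m [0.3484 0.0014 0.0716]
t 8.8833 pos [ 409.5 -247.   181.6] w 0.3 F [ 0.1 -0.2  0.1]
```

Emit:
{"api": "send_rows", "payload": {"rows": [[[0, 0, 0], [0.035, 0.001, 0], 0], [[0, 0, 0], [0.07, 0.001, 0], 0], [[0, 0, 0], [0.11, 0.001, 0], 0], [[0, 0, 0], [0.15, 0.001, 0], 0], [[0, 0, 0], [0.19, 0.001, 0], 0], [[0, 0, 0], [0.23, 0.001, 0], 0], [[0, 0, 0], [0.27, 0.001, 0], 0], [[0, 0, 0], [0.305, 0.001, 0.02], 0], [[0, 0, 0], [0.33, 0.001, 0.04], 0], [[0, 0, 0], [0.345, 0.0014, 0.06], 0], [[0, 0, 0], [0.3484, 0.0014, 0.0716], 0], [[0, 0, 0], [0.3484, 0.0014, 0.0716], 0]]}}

```text
time: 9.88
tool_pos: [474.8, 95.6, 108.0]
eef_rot: [0.77, 0.638, -0.001, -0.001]
ft_force: [-0.7, 0.1, -0.9]
width: 0.7
```

```bash
python3 go.py 475.9 95 83 79.2
```

```text
turn [-0.19  0.05  0.12] shift m [-0.0003  0.0013  0.025 ]
t 9.8833 pos [474.8  95.6 108. ] w 0.7 F [-0.7  0.1 -0.9]
```

Emit:
{"api": "send_rows", "payload": {"rows": [[[0, 0, 0], [0, 0, 0], 0], [[0, 0, 0], [0, 0, 0.01], 0], [[0, 0, 0], [0, 0, 0.02], 0], [[0, 0, 0], [0, 0, 0.0245], 0], [[0, 0, 0], [0, 0, 0.0265], 0], [[0, 0, 0], [0, 0, 0.0265], 0], [[0, 0, 0], [0, 0, 0.0265], 0], [[0, 0, 0], [0, 0, 0.0265], 0]]}}

```text
time: 10.55
tool_pos: [476.6, 93.7, 84.0]
eef_rot: [0.771, 0.637, 0.0, 0.0]
ft_force: [0.0, -0.2, -0.3]
width: 0.4
```

Emit:
{"api": "send_rows", "payload": {"rows": [[[0, 0, 0], [0.003, 0, 0], 0], [[0, 0, 0], [0.006, 0, 0], 0], [[0, 0, 0], [0.009, 0, 0], 0], [[0, 0, 0], [0.011, 0, 0], 0], [[0, 0, 0], [0.012, 0, 0], 0], [[0, 0, 0], [0.012, 0, 0], 0]]}}

```text
time: 11.05
tool_pos: [478.6, 105.9, 83.4]
eef_rot: [0.771, 0.637, 0.0, 0.0]
ft_force: [-0.5, -0.4, 0.8]
width: 0.6
```

Emit:
{"api": "send_rows", "payload": {"rows": [[[0, 0, 0], [0.001, 0, 0], 0], [[0, 0, 0], [0.002, 0, 0], 0], [[0, 0, 0], [0.003, 0, 0], 0], [[0, 0, 0], [0.004, 0, 0], 0], [[0, 0, 0], [0.004, 0, 0], 0]]}}

```text
time: 11.47
tool_pos: [479.3, 109.7, 83.4]
eef_rot: [0.771, 0.637, 0.0, -0.0]
ft_force: [-0.2, 0.1, 0.2]
width: 0.7
```

Emit:
{"api": "send_rows", "payload": {"rows": [[[0, 0, 0], [0.001, 0, 0], 0], [[0, 0, 0], [0.002, 0, 0], 0], [[0, 0, 0], [0.003, 0, 0], 0], [[0, 0, 0], [0.003, 0, 0], 0]]}}

```text
time: 11.8
tool_pos: [479.9, 112.7, 83.4]
eef_rot: [0.771, 0.637, 0.0, -0.0]
ft_force: [0.1, -0.3, 0.3]
width: 0.4
```

Emit:
{"api": "send_rows", "payload": {"rows": [[[0, 0, 0], [0.001, 0, 0], 0], [[0, 0, 0], [0.002, 0, 0], 0], [[0, 0, 0], [0.003, 0, 0], 0], [[0, 0, 0], [0.003, 0, 0], 0]]}}

```text
time: 12.13
tool_pos: [480.2, 114.8, 83.4]
eef_rot: [0.771, 0.637, -0.001, 0.0]
ft_force: [-0.2, -8.8, 1.0]
width: 0.6
```

Emit:
{"api": "send_rows", "payload": {"rows": [[[0, 0, 0], [0.001, 0, 0], 0], [[0, 0, 0], [0.002, 0, 0], 0], [[0, 0, 0], [0.003, 0, 0], 0], [[0, 0, 0], [0.003, 0, 0], 0]]}}

```text
time: 12.47
tool_pos: [480.3, 115.8, 83.3]
eef_rot: [0.77, 0.638, -0.002, 0.001]
ft_force: [-2.3, -32.1, 4.0]
width: 0.4
```

A firm stop at about 32 N suggests the end of travel. I'll back off, lift away and look.

Emit:
{"api": "send_rows", "payload": {"rows": [[[0, 0, 0], [-0.006, 0, 0], 0], [[0, 0, 0], [-0.01, 0, 0], 0], [[0, 0, 0], [-0.01, 0, -0.02], 0], [[0, 0, 0], [-0.01, 0, -0.05], 0], [[0, 0, 0], [-0.01, 0, -0.085], 0], [[0, 0, 0], [-0.045, 0, -0.1], 0], [[0, 0, 0], [-0.085, 0, -0.1], 0], [[0, 0, 0], [-0.125, 0, -0.1], 0], [[0, 0, 0], [-0.165, 0, -0.1], 0], [[0, 0, 0], [-0.205, 0, -0.1], 0], [[0, 0, 0], [-0.245, 0, -0.1], 0], [[0, 0, 0], [-0.285, 0, -0.1], 0]]}}

```text
time: 13.47
tool_pos: [426.6, -163.2, 183.6]
eef_rot: [0.771, 0.637, 0.0, 0.0]
ft_force: [0.9, 0.0, 0.7]
width: 0.6
```

Emit:
{"api": "send_rows", "payload": {"rows": [[[0, 0, 0], [-0.03, 0, 0], 0], [[0, 0, 0], [-0.06, 0, 0], 0], [[0, 0, 0], [-0.07, 0, 0], 0], [[0, 0, 0], [-0.07, 0, 0], 0]]}}

```text
time: 13.8
tool_pos: [413.9, -232.3, 183.4]
eef_rot: [0.772, 0.636, 0.0, 0.0]
ft_force: [-0.1, 0.3, -1.0]
width: 0.5
```

```bash
python3 - <<'E'
from h import *
acc=np.mean([capture("top").astype(float) for _ in range(4)],axis=0)
cv2.imwrite("pics/t6raw.png",acc.astype(np.uint8))
j=cv2.resize(acc[190:240,188:268],None,fx=10,fy=10,interpolation=cv2.INTER_CUBIC)
cv2.imwrite("pics/t6.png",np.clip(j*1.5,0,255).astype(np.uint8))
for f in("t5raw","t6raw"):
    h=cv2.cvtColor(cv2.imread(f"pics/{f}.png"),cv2.COLOR_BGR2HSV);m=(h[...,0]<18)&(h[...,1]>120)&(h[...,2]>100)
    y,x=np.nonzero(m[205:232,200:228]);print(f,len(x),ray("top",(200+x.mean(),205+y.mean()),87)[:2])
print(env.observe()['tool_pos'],env.observe()['ft_force'])
E
```

```text
t5raw 14 [482.131797  126.3330645]
t6raw 12 [483.4678253  136.18702786]
[ 414.21054615 -229.08343852  183.37141073] [-0.40421527  0.0538992  -0.05051922]
```

View pics/t6.png

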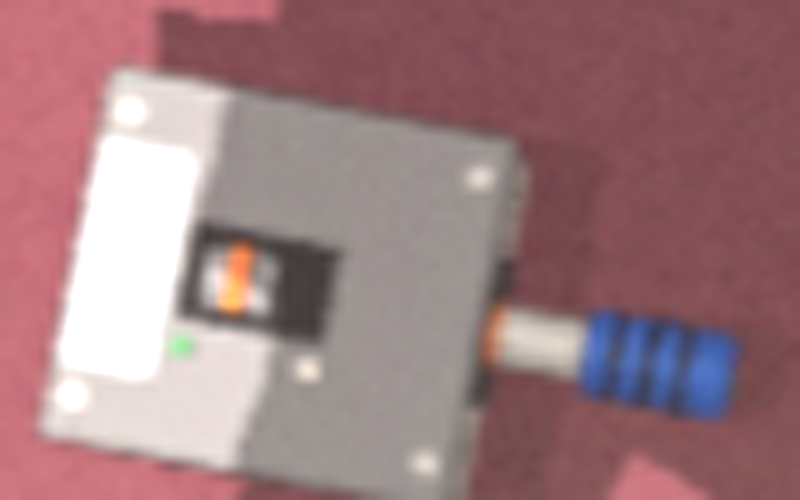

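The ridge moved 9.9 mm and is now at the far end of its slot, at about (237,277). The ring is still at the mouth (493,332), and the handle end is where it was before the push. I'm handing in.

```bash
python3 -c "
from workcell import env
print(env.finish_job())"
```

```text
the job is handed in; nothing more can be done
None
```

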